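Stand a fallen connector bracket up and push it home

TASK

The connector bracket has fallen on its back in front of the test jig. Without grasping or lifting it, push its foot over so that the bracket tips up and stands on its foot, then push it along the mat, standing, until the whole front edge of the foot is flush against the jig's stop bar. Leave the other things on the bench where they are.

Things in the scene. Friction and masses are not known exactly. Their poses are not given: they have to be found in the camera images.
- bracket: Gold-plated L-shaped metal bracket, 70 mm wide, 0.25-0.5 kg, fallen on its back: the panel (105 mm long, 4 thick) lies flat on the mat, the foot (80 mm, 8 thick) sticks straight up at the jig end. Origin: middle of the heel edge, the outer corner of the L. Lying, +x is level, out of the foot's outer face, towards the jig; the foot fills x -8..0, z 0..80 mm, the panel x -105..0, z 0..4 mm
- heel (a point): middle of the heel edge (the bracket's origin). Pushing the foot's inner face near its upper end along bracket +x turns the bracket about this edge, which stays on the mat but may slip some mm. Past about 55 degrees it goes over by itself and stands on its foot: bracket +x then points down, +z level along the foot towards the jig, the panel's plain back faces away from the jig
- panel_top (a point): middle of the panel's free edge, on its back (underside when lying), bracket x -105 mm; when standing it is 105 mm above the mat. Two steel connector stubs, 9 mm across and 10 mm high, stand on the panel's inner face 78 mm from the heel, 20 mm either side of the middle
- toe_left (a point): corner of the foot's free end, on its outer face (the sole when standing), at bracket x 0, y +35, z 80 mm
- toe_right (a point): the other corner of the foot's free end, at bracket x 0, y -35, z 80 mm. The foot's front edge runs between the toe corners
- jig: Fixed jig: aluminium stop bar 180 mm long, 16 deep, 18 high; behind it a gold-plated module block 110 mm wide, 60 deep, top 95 mm high, its front 45 mm behind the bar's. Origin: on the mat, middle of the bar's front face; +x level into the bar, towards the module; y along the bar; z up. The bracket's heel starts 125-160 mm in front of the bar, within 12 degrees of square to it
- attenuator: bystander: blue finned cylinder with a steel stub, 46 mm across, 57 mm high, standing beside the lane; origin under its centre
- filter: bystander: small gold block 50 x 30 x 28 mm with a steel stub at each end, beside the lane on the other side; origin under its centre
- spare: bystander: small gold L-shaped bracket already standing, 50 x 45 mm foot, 60 mm high; origin under its foot's centre
- bottle: bystander: white plastic bottle with blue cap, 54 mm across, 130 mm high; origin under its centre
- dish: bystander: white ceramic dish 80 mm across, 25 mm high; origin under its centre
- driver: bystander: screwdriver 160 mm long lying on the mat, along its own x
Not all that is in view belongs to the job. What is shaped like the bracket but orange, pink or purple is not meant.

How it is judged:
By the outcome, as a careful person would: the job done as asked, in the order asked, and still so for the second after the job is handed in, with the robot touching nothing.
It also fails if it takes over 43 s, if anything falls off the work surface, if the arm or the gripper's body presses on something with over 40 N, if the wrist force passes 120 N, or if a joint passes its speed limit or range.

ROBOT

A 6-joint arm with a two-finger parallel gripper is mounted at the origin on the work surface. World frame = base frame: x ahead of the robot, y to its left, z up, the work surface at z = 0. Lengths are in mm, angles in degrees, forces in N, time in s.
With the tool pointing down it reaches from about 300 to 850 mm from the base axis. Payload 4.2 kg.
Tool frame: the origin (TCP) lies at the very end of the fingers, on their centre line; the grasp point (between the pads) lies 19 mm behind it (env.grip_point_offset is the distance from the TCP to the grasp point, in mm); z points along the fingers, y is the line along which they close (so a half turn about z gives the same grasp; the last joint's range is limited). The gripper opens to 91 mm and grips with 3 to 60 N. Pads are 32 mm wide; open, the fingers measure 118 mm over their backs; the gripper's body (76 mm by 178 mm) begins 60 mm behind the grasp point.
Start: joints at [-77.292, 18.312, 89.639, -0, 72.044, -1.146], TCP at [137.686, -558.288, 213.976] pointing down, gripper open.
Joint ranges: [-177.97, 177.97], [-48.28, 115.42], [12.27, 149.76], [-77.06, 257.06], [2.81, 150.46], [-146.56, 146.56]. Speed limits (degrees/s): [147.25, 147.25, 180, 180, 180, 180].

INTERFACE

Orientations are given as [roll, pitch, yaw] about the fixed x, y, z axes, in that order (R = Rz(yaw) Ry(pitch) Rx(roll)).
In Python, from workcell import env gives the robot as it stands. The module is installed in compiled form; this text tells all that it offers.
- The arm moves only by the tool arm_command, never from a script. Its argument "rows" is a list of rows, each an object with "delta_pos": the shift along the tool's x, y, z in mm, a list of three; "roll": the turn about the tool's z in units of 5 degrees (1.0 is 5 degrees); "jaw": the opening in per cent of the stroke, from 0 (shut) to 100 (fully open). A call has 1 to 20 rows; each row is the pose to reach, as a shift and turn from the pose commanded when the call began, along the tool's axes at that moment; what a row does not reach only later rows make up. A row lasts 1/12 s, in which the tool goes at most 41.7 mm and 7.16 degrees, less where a joint would pass 70% of its speed; a pose out of reach is approached as far as the arm can. A call with a gripper value outside its range is refused whole. The fingers move at their own pace and stop on an object; "squeeze" is the grip in N (left out, the last holds). Time passes only in rows, so rows that repeat a pose let the fingers close. It gives the time, the measured TCP pose, the force, the opening and the grip force at its end, in the units of the state.
- env.state(): the state, without advancing time (a new reading comes with each control period).
- env.grab_frame(name): name is "scene" or "top" or "wrist"; returns a dict with "img" (384x512x3 uint8, blue, green, red), "z_map" (384x512 float32, mm along the optical axis (not along the pixel's ray), 0 where there is no reading), "fov_y" (degrees; the focal length in pixels is half the picture's height over the tangent of half this angle, whatever the lens; pixels are square), "cx", "cy" (the principal point, pixels), "R" (3x3) and "t" (3): a world point X has camera coordinates R X + t; the wrist camera has in their place "T_tool_cam" (4x4, takes a point from camera to tool coordinates, whose origin is the TCP and whose axes are the flange's). Camera axes: x right, y down, z forward; pixel columns grow to the right and rows downward; lengths in mm; the calibration is good to about 2 mm. A picture is of the moment at which its call begins: read the wrist's pose just before it.
- env.job_done(): hands the job in; it is judged then, once.
The state is a dict: "time_s": time; "qpos": joint angles; "qvel": joint speeds; "effort": joint torques, N m; "ee_pos": TCP position; "ee_rot": TCP orientation; "force": force on the tool from outside, world axes, zero at the start; "torque": the same for the moment, N m; "gripper_width": finger opening in mm; "gripper_force": force on a finger pad.
Only numpy, scipy, OpenCV 4.12 (cv2) and the standard library are available. Lean on these libraries where they do the work, as an engineer would, in place of code of your own. Each camera call takes 0.05 s, during which the arm holds its last target. There are 200 camera calls.

## Working session

There is one attempt and no reset: what is moved stays moved. The work goes in short steps, Python scripts to look and compute and a tool call to move; the robot and the scene stay as the last step left them, time stands still between calls to the robot, and variables do not carry over. Pictures are saved under pics/ and viewed, at most 10 in all, crops included, and the job is handed in when it is done.

Besides the shell and the picture viewer there is one more tool, called after ">>>" as a command line: name --argument value ..., lists and objects as JSON in quotes. arm_command: Moves the arm, as the interface text tells. Its arguments: {"type":"object","properties":{"rows":{"type":"array"},"squeeze":{"type":"number"}},"required":["rows"]}

```bash
mkdir -p pics; cat > h.py <<'E'
import numpy as np, cv2, pickle
from workcell import env
def K(f):
    fl=f["img"].shape[0]/2/np.tan(np.radians(f["fov_y"])/2); return fl,f["cx"],f["cy"]
def cloud(f):
    fl,cx,cy=K(f); z=f["z_map"].astype(float); v,u=np.indices(z.shape)
    P=np.stack([(u-cx)/fl*z,(v-cy)/fl*z,z],-1)
    R,t=np.array(f["R"]),np.array(f["t"])
    W=(P-t)@R; W[z==0]=np.nan; return W
def proj(f,X):
    fl,cx,cy=K(f); c=np.array(f["R"])@np.array(X,float)+np.array(f["t"]); return c[0]/c[2]*fl+cx,c[1]/c[2]*fl+cy
E
python3 - <<'E'
from h import *
for n in("scene","top"):
    f=env.grab_frame(n); pickle.dump(f,open(n+".pkl","wb")); cv2.imwrite(f"pics/{n}0.png",f["img"])
    print(n,f["fov_y"],f["cx"],f["cy"],(-np.array(f["R"]).T@np.array(f["t"])).round(), np.array(f["R"]).round(2).tolist())
print(env.state())
E
```

```text
scene 51.829617779694765 254.94767233801576 191.57278728365478 [1046. -599.  697.] [[0.76, 0.65, 0.02], [0.44, -0.5, -0.75], [-0.47, 0.58, -0.67]]
top 47.95107023182045 254.34149635180214 191.07572432144497 [ 418.  -58. 1080.] [[-0.01, -1.0, 0.03], [-0.98, 0.0, -0.19], [0.19, -0.03, -0.98]]
{'time_s': 0.1, 'qpos': array([-7.72909697e+01,  1.83492491e+01,  8.96975086e+01, -1.25271271e-03,
        7.20435534e+01, -1.14540723e+00]), 'qvel': array([ 0.04481961, -0.00315205, -0.0930866 , -0.09721288,  0.03629687,
        0.00657131]), 'effort': array([ 5.92369015e-04, -4.13332307e+01, -2.32508701e+01,  7.29867071e-02,
        4.22359735e-02, -6.95839094e-05]), 'ee_pos': array([ 137.59108025, -557.85040922,  213.20453023]), 'ee_rot': array([-1.79909683e+02, -6.14453450e-04,  1.38548242e+01]), 'force': array([-0.58400744, -0.37914405,  0.26757825]), 'torque': array([ 0.02058658, -0.01871883,  0.00820179]), 'gripper_force': 0.0, 'gripper_width': 91.25468823442802}
```

View pics/scene0.png

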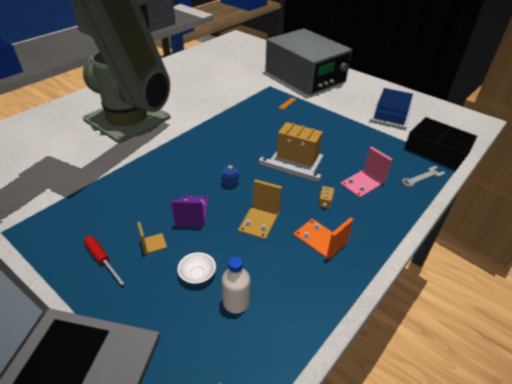

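View pics/top0.png

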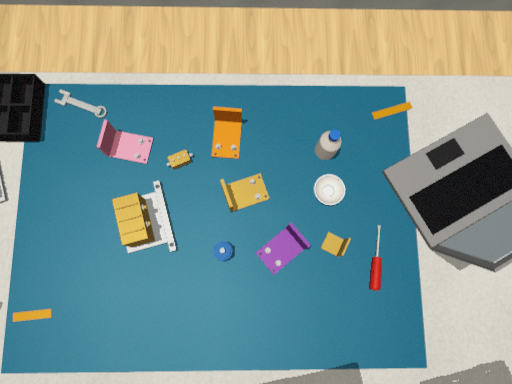

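Scene: the gold bracket is in the top view at (245,193), with its foot at (229,195) facing the jig bar at (165,216). Look-alikes in the top view are orange (227,133), pink (125,145), purple (283,248) and the small spare (336,244). I choose the gold one at (245,193).

```bash
python3 - <<'E'
from h import *
f=pickle.load(open("top.pkl","rb")); W=cloud(f); hsv=cv2.cvtColor(f["img"],cv2.COLOR_BGR2HSV)
cv2.imwrite("pics/crop1.png",cv2.resize(f["img"][140:290,100:300],None,fx=4,fy=4,interpolation=cv2.INTER_CUBIC))
print("mat z",np.nanmedian(W[300:340,250:350,2]), "cols",hsv[193,250],hsv[195,229])
m=((hsv[...,0]>14)&(hsv[...,0]<32)&(hsv[...,1]>110)).astype(np.uint8)
roi=np.zeros_like(m); roi[165:220,213:275]=1
P=W[(m&roi)>0]; P=P[~np.isnan(P[:,0])]
pan=P[P[:,2]<12]; foot=P[P[:,2]>25]; top=P[P[:,2]>72]
print(len(pan),len(foot),len(top),P[:,2].max())
for n,q in(("pan",pan),("foottop",top),("foot",foot)):
    r=cv2.minAreaRect(q[:,:2].astype(np.float32)); print(n,r,cv2.boxPoints(r).round(1).tolist(),np.median(q[:,2]))
# bar: bright pixels, z 14..22
roi=np.zeros_like(m); roi[170:260,120:190]=1
b=(roi>0)&(hsv[...,1]<60)&(hsv[...,2]>110)&(W[...,2]>13)&(W[...,2]<23)
q=W[b]; r=cv2.minAreaRect(q[:,:2].astype(np.float32)); print("bar",len(q),r,cv2.boxPoints(r).round(1).tolist())
# all raised things near lane
z=((W[...,2]>9)).astype(np.uint8)
n,l,s,c=cv2.connectedComponentsWithStats(z)
for i in range(1,n):
    if s[i,4]>40:
        q=W[l==i]; print(c[i].round(),s[i,4],np.nanmin(q,0).round(),np.nanmax(q,0).round())
f=pickle.load(open("scene.pkl","rb")); W=cloud(f);hsv=cv2.cvtColor(f["img"],cv2.COLOR_BGR2HSV)
m=((hsv[...,0]>10)&(hsv[...,0]<32)&(hsv[...,1]>100)); roi=np.zeros(m.shape,bool); roi[175:242,235:288]=1
q=W[m&roi]; q=q[~np.isnan(q[:,0])]
for n,p in(("s-foot",q[q[:,2]>25]),("s-pan",q[q[:,2]<8])):
    r=cv2.minAreaRect(p[:,:2].astype(np.float32)); print(n,len(p),r,cv2.boxPoints(r).round(1).tolist(),p[:,2].min(),p[:,2].max())
E
```

```text
mat z 0.9928281458711119 cols [ 22 146 216] [ 21 162 157]
916 118 100 84.87856345757235
pan ((627.40771484375, -72.3507080078125), (69.26717376708984, 95.84796142578125), 18.93287467956543) [[579.0999755859375, -38.29999923706055], [610.2000122070312, -128.89999389648438], [675.7000122070312, -106.4000015258789], [644.5999755859375, -15.800000190734863]] 4.263286045075763
foottop ((609.07177734375, -22.868745803833008), (69.09184265136719, 7.800015926361084), 19.36048126220703) [[575.2000122070312, -30.600000381469727], [577.7999877929688, -38.0], [643.0, -15.100000381469727], [640.4000244140625, -7.699999809265137]] 80.07998172068423
foot ((608.890869140625, -22.94976806640625), (69.4820556640625, 7.880810737609863), 19.224281311035156) [[574.7999877929688, -30.700000762939453], [577.4000244140625, -38.099998474121094], [643.0, -15.199999809265137], [640.4000244140625, -7.800000190734863]] 79.67371504718358
bar 531 ((565.61669921875, 158.72047424316406), (113.93965911865234, 174.53805541992188), 89.59412384033203) [[477.8999938964844, 102.4000015258789], [652.5, 101.0999984741211], 
[... 669 characters left out ...]
] 435 [ 382. -406.    9.] [ 538. -370.   31.]
[343. 247.] 118 [ 463. -317.    9.] [ 505. -294.   64.]
[223. 251.] 301 [455. -36.  10.] [498.   9.  59.]
s-foot 505 ((611.2442016601562, -23.963973999023438), (67.57504272460938, 11.793149948120117), 20.01547622680664) [[577.5, -30.0], [581.5, -41.099998474121094], [645.0, -17.899999618530273], [641.0, -6.900000095367432]] 25.12433928489911 82.10799912000827
s-pan 798 ((627.0614013671875, -71.8509292602539), (69.19927978515625, 103.45515441894531), 18.87549591064453) [[577.5999755859375, -34.099998474121094], [611.0999755859375, -132.0], [676.5, -109.5999984741211], [643.0999755859375, -11.699999809265137]] -0.33385037249391347 7.900693718033555
```

View pics/crop1.png

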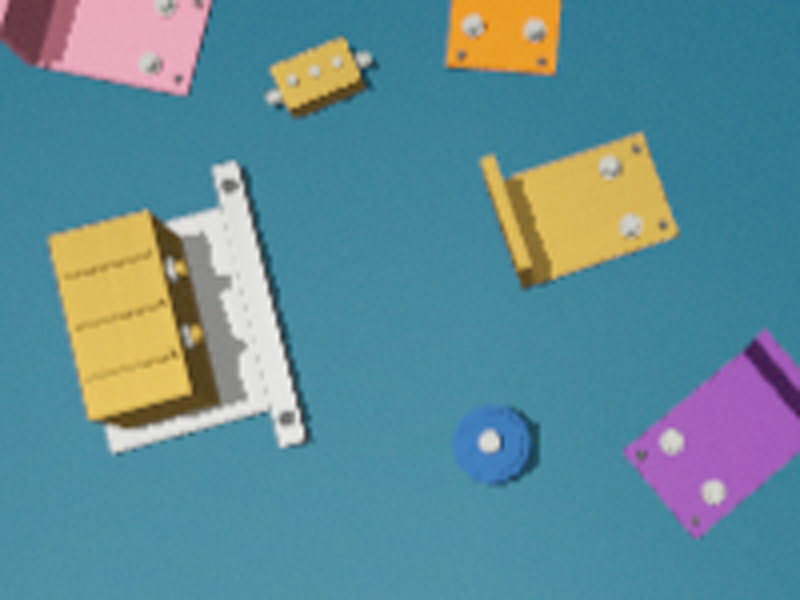

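The crop confirms it: gold L, foot at crop (505,220) on the jig side, two steel stubs on the panel. Next I'll fit the bar line and work out the first move.

```bash
cat >> h.py <<'E'
def rays(f,uv,z):
    fl,cx,cy=K(f); R=np.array(f["R"]); C=-R.T@np.array(f["t"])
    d=np.c_[(uv[:,0]-cx)/fl,(uv[:,1]-cy)/fl,np.ones(len(uv))]@R
    return C+d*((z-C[2])/d[:,2])[:,None]
def move(target,yaw):
    from scipy.spatial.transform import Rotation as Ro
    s=env.state(); R=Ro.from_euler('xyz',s["ee_rot"],degrees=True).as_matrix()
    d=R.T@(np.array(target)-s["ee_pos"]); dy=(yaw-s["ee_rot"][2]+180)%360-180
    print("t",round(s["time_s"],2),"pos",s["ee_pos"].round(1),"yaw",s["ee_rot"][2].round(2),"F",s["force"].round(1),"w",s["gripper_width"].round(1),"| delta",d.round(1),"roll",round(-dy/5,2))
E
python3 - <<'E'
from h import *
f=pickle.load(open("top.pkl","rb")); hsv=cv2.cvtColor(f["img"],cv2.COLOR_BGR2HSV)
pts=[]
for v in range(186,247):      # front edge: last bright pixel per row (subpixel on V-sat contrast)
    g=f["img"][v,:,2].astype(float)  # red: bar bright, mat dark
    lo=g[182:195].min(); row=g[140:190]; i=np.where(row>120)[0]
    if len(i): k=140+i.max(); a,b=g[k],g[k+1]; pts.append((k+(a-120)/(a-b),v))
pts=np.array(pts); 
for z in(18,):
    X=rays(f,pts,z)
    vx,vy,x0,y0=cv2.fitLine(X[:,:2].astype(np.float32),cv2.DIST_HUBER,0,.01,.01).ravel()
    r=(X[:,:2]-[x0,y0])@[-vy,vx]; print("bar line dir yaw",np.degrees(np.arctan2(vy,vx)),x0,y0,"res",np.abs(r).mean())
nb=np.array([-vy,vx]); nb*=np.sign(nb[1])
print("nb",nb,"heel->bar",(np.array([x0,y0])-[607.7,-19.1])@nb)
w=env.grab_frame("wrist"); print(np.array(w["T_tool_cam"]).round(2).tolist())
move((619.5,-53,130),109.2)
E
```

```text
bar line dir yaw 15.33661 570.209 124.15619 res 0.30744241841351455
nb [-0.26448932  0.9643886 ] heel->bar 148.07061013429484
[[-0.0, -0.96, -0.27, 76.62], [1.0, -0.0, 0.0, 0.21], [-0.0, -0.27, 0.96, -170.73], [0.0, 0.0, 0.0, 1.0]]Traceback (most recent call last):
  File "<stdin>", line 16, in <module>
  File "h.py", line 20, in move
    print("t",round(s["time_s"],2),"pos",s["ee_pos"].round(1),"yaw",s["ee_rot"][2].round(2),"F",s["force"].round(1),"w",s["gripper_width"].round(1),"| delta",d.round(1),"roll",round(-dy/5,2))
                                                                                                                        ^^^^^^^^^^^^^^^^^^^^^^^^
AttributeError: 'float' object has no attribute 'round'
```

```bash
sed -i 's/s\["gripper_width"\].round(1)/round(s["gripper_width"],1)/' h.py; python3 -c "
from h import *
move((619.5,-53,130),109.2)"
```

```text
t 0.15 pos [ 137.6 -557.9  213.3] yaw 13.86 F [ 0.7  0.3 -0. ] w 90.9 | delta [ 588.8 -374.7   83.9] roll -19.07
```

>>> arm_command --rows '[{"delta_pos": [295,-187,20],"roll": -9.5,"jaw": 40},{"delta_pos": [295,-187,20],"roll": -9.5,"jaw": 40},{"delta_pos": [295,-187,20],"roll": -9.5,"jaw": 40},{"delta_pos": [295,-187,20],"roll": -9.5,"jaw": 40},{"delta_pos": [295,-187,20],"roll": -9.5,"jaw": 40},{"delta_pos": [295,-187,20],"roll": -9.5,"jaw": 40},{"delta_pos": [295,-187,20],"roll": -9.5,"jaw": 40},{"delta_pos": [589,-375,84],"roll": -19.07,"jaw": 40},{"delta_pos": [589,-375,84],"roll": -19.07,"jaw": 40},{"delta_pos": [589,-375,84],"roll": -19.07,"jaw": 40},{"delta_pos": [589,-375,84],"roll": -19.07,"jaw": 40},{"delta_pos": [589,-375,84],"roll": -19.07,"jaw": 40},{"delta_pos": [589,-375,84],"roll": -19.07,"jaw": 40},{"delta_pos": [589,-375,84],"roll": -19.07,"jaw": 40},{"delta_pos": [589,-375,84],"roll": -19.07,"jaw": 40},{"delta_pos": [589,-375,84],"roll": -19.07,"jaw": 40},{"delta_pos": [589,-375,84],"roll": -19.07,"jaw": 40},{"delta_pos": [589,-375,84],"roll": -19.07,"jaw": 40},{"delta_pos": [589,-375,84],"roll": -19.07,"jaw": 40},{"delta_pos": [589,-375,84],"roll": -19.07,"jaw": 40}]'

```text
time_s: 1.82
ee_pos: [619.1, -53.3, 129.4]
ee_rot: [-179.9, -0.0, 109.2]
force: [-0.9, -0.7, -0.0]
gripper_width: 36.3
gripper_force: 0.0
```

```bash
cat >> h.py <<'E'
def wcloud(name=None):
    from scipy.spatial.transform import Rotation as Ro
    s=env.state(); f=env.grab_frame("wrist"); T=np.array(f["T_tool_cam"])
    Rt=Ro.from_euler('xyz',s["ee_rot"],degrees=True).as_matrix()
    Tw=np.eye(4); Tw[:3,:3]=Rt; Tw[:3,3]=s["ee_pos"]; M=Tw@T
    f["R"]=M[:3,:3].T; f["t"]=-M[:3,:3].T@M[:3,3]
    if name: cv2.imwrite(name,f["img"])
    return f,cloud(f)
E
python3 - <<'E'
from h import *
f,W=wcloud("pics/w1.png"); hsv=cv2.cvtColor(f["img"],cv2.COLOR_BGR2HSV)
m=(hsv[...,0]>14)&(hsv[...,0]<32)&(hsv[...,1]>90)&(W[...,2]>74)&(W[...,2]<86)&(W[...,1]<20)
q=W[m]; print(len(q)); r=cv2.minAreaRect(q[:,:2].astype(np.float32)); print(r,np.median(q[:,2]))
move((619.5,-53,65),109.2)
E
```

```text
950
((610.1583251953125, -21.68621253967285), (68.97747802734375, 8.491314888000488), 18.780635833740234) 79.74938269862011
t 1.87 pos [618.9 -53.9 129.8] yaw 109.17 F [-0.3 -0.8  0.5] w 36.4 | delta [ 0.7  0.9 64.8] roll -0.01
```

View pics/w1.png

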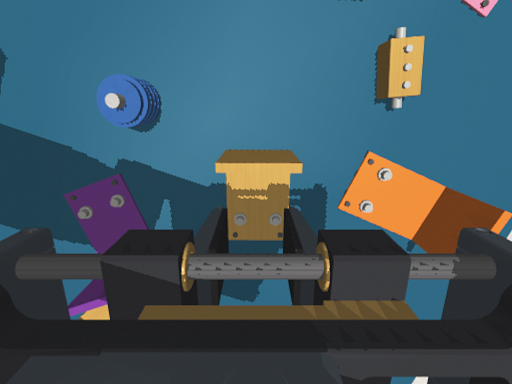

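>>> arm_command --rows '[{"delta_pos": [0,0,20],"roll": 0,"jaw": 40},{"delta_pos": [0,0,40],"roll": 0,"jaw": 40},{"delta_pos": [0,0,55],"roll": 0,"jaw": 40},{"delta_pos": [0,0,64],"roll": 0,"jaw": 40},{"delta_pos": [0,0,66],"roll": 0,"jaw": 40},{"delta_pos": [4,0,66],"roll": 0,"jaw": 40},{"delta_pos": [8,0,66],"roll": 0,"jaw": 40},{"delta_pos": [11,0,66],"roll": 0,"jaw": 40},{"delta_pos": [13,0,66],"roll": 0,"jaw": 40},{"delta_pos": [15,0,66],"roll": 0,"jaw": 40},{"delta_pos": [17,0,66],"roll": 0,"jaw": 40},{"delta_pos": [20,0,66],"roll": 0,"jaw": 40},{"delta_pos": [23,0,66],"roll": 0,"jaw": 40},{"delta_pos": [26,0,66],"roll": 0,"jaw": 40},{"delta_pos": [29,0,66],"roll": 0,"jaw": 40},{"delta_pos": [32,0,66],"roll": 0,"jaw": 40},{"delta_pos": [36,0,66],"roll": 0,"jaw": 40}]'

```text
time_s: 3.28
ee_pos: [607.5, -18.9, 63.6]
ee_rot: [-180.0, -0.0, 109.2]
force: [0.4, -0.9, -0.8]
gripper_width: 36.6
gripper_force: 0.3
```

```bash
python3 - <<'E'
from h import *
move((619.5,-53,65),109.2)
f=env.grab_frame("scene"); cv2.imwrite("pics/s1.png",cv2.resize(f["img"][130:260,190:340],None,fx=4,fy=4,interpolation=cv2.INTER_CUBIC))
E
```

```text
t 3.28 pos [607.5 -18.9  63.6] yaw 109.2 F [ 0.4 -0.9 -0.8] w 36.6 | delta [-36.1   0.1  -1.4] roll 0.0
```

View pics/s1.png

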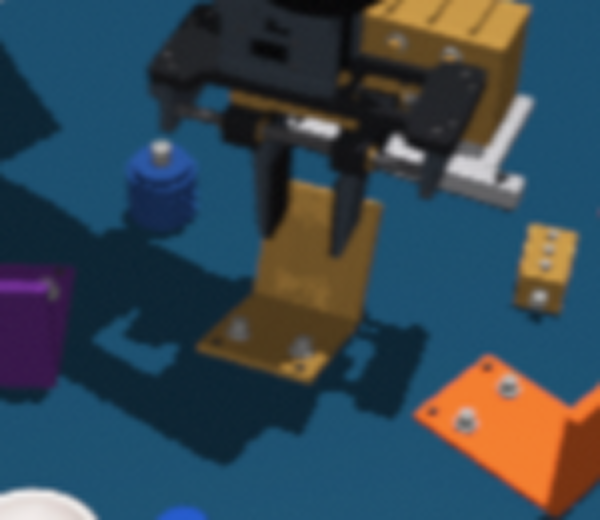

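The fingertips (crop (270,235), (345,250)) sit against the foot's inner face and the panel's free end is lifting. Continuing along the arc.

>>> arm_command --rows '[{"delta_pos": [4,0,1],"roll": 0,"jaw": 40},{"delta_pos": [8,0,2],"roll": 0,"jaw": 40},{"delta_pos": [12,0,3],"roll": 0,"jaw": 40},{"delta_pos": [16,0,5],"roll": 0,"jaw": 40},{"delta_pos": [20,0,7],"roll": 0,"jaw": 40},{"delta_pos": [23,0,9],"roll": 0,"jaw": 40},{"delta_pos": [26,0,11],"roll": 0,"jaw": 40},{"delta_pos": [29,0,13],"roll": 0,"jaw": 40},{"delta_pos": [32,0,15],"roll": 0,"jaw": 40},{"delta_pos": [34,0,17],"roll": 0,"jaw": 40},{"delta_pos": [36,0,19],"roll": 0,"jaw": 40},{"delta_pos": [38,0,21],"roll": 0,"jaw": 40}]'

```text
time_s: 4.33
ee_pos: [595.4, 16.9, 42.7]
ee_rot: [180.0, 0.0, 109.2]
force: [0.0, -0.4, 0.4]
gripper_width: 36.5
gripper_force: 0.0
```

```bash
python3 - <<'E'
from h import *
move((619.5,-53,65),109.2)
f=env.grab_frame("scene"); cv2.imwrite("pics/s2.png",cv2.resize(f["img"][130:260,190:340],None,fx=4,fy=4,interpolation=cv2.INTER_CUBIC))
E
```

```text
t 4.33 pos [595.4  16.9  42.7] yaw 109.2 F [ 0.  -0.4  0.4] w 36.5 | delta [-73.9  -0.2 -22.2] roll 0.0
```

View pics/s2.png

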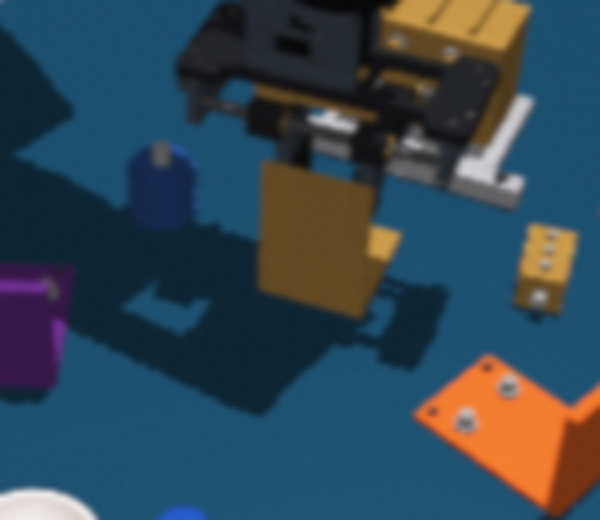

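The bracket stands: panel back at crop (315,240), foot flat at (385,250). I'll lift out straight up, move behind it and measure.

>>> arm_command --rows '[{"delta_pos": [0,0,-10],"roll": 0,"jaw": 40},{"delta_pos": [0,0,-30],"roll": 0,"jaw": 40},{"delta_pos": [0,0,-60],"roll": 0,"jaw": 40},{"delta_pos": [0,0,-90],"roll": 0,"jaw": 40},{"delta_pos": [0,0,-120],"roll": 0,"jaw": 40},{"delta_pos": [-30,0,-125],"roll": 0,"jaw": 40},{"delta_pos": [-60,0,-125],"roll": 0,"jaw": 40},{"delta_pos": [-90,0,-125],"roll": 0,"jaw": 40},{"delta_pos": [-100,0,-125],"roll": 0,"jaw": 40},{"delta_pos": [-100,0,-125],"roll": 0,"jaw": 40}]'

```text
time_s: 5.22
ee_pos: [629.0, -80.0, 168.5]
ee_rot: [179.9, 0.1, 109.0]
force: [-0.2, 0.0, 0.0]
gripper_width: 36.4
gripper_force: 0.0
```

```bash
cat >> h.py <<'E'
def standing(f,W,lab):
    hsv=cv2.cvtColor(f["img"],cv2.COLOR_BGR2HSV)
    g=(hsv[...,0]>12)&(hsv[...,0]<34)&(hsv[...,1]>80)&(W[...,0]>530)&(W[...,0]<660)&(W[...,1]>-60)&(W[...,1]<165)
    for n,lo,hi in(("toppanel",100,111),("foot",4,13)):
        q=W[g&(W[...,2]>lo)&(W[...,2]<hi)]
        if n=="foot": q=q[q[:,1]<125]
        if len(q)>20:
            r=cv2.minAreaRect(q[:,:2].astype(np.float32)); print(lab,n,len(q),np.round(r[0],1),np.round(r[1],1),round(r[2],1),cv2.boxPoints(r).round(1).tolist(),"z",np.median(q[:,2]).round(1))
E
python3 - <<'E'
from h import *
f,W=wcloud("pics/w2.png"); standing(f,W,"wrist")
f=env.grab_frame("top"); standing(f,cloud(f),"top")
f=env.grab_frame("scene"); standing(f,cloud(f),"scene")
move((619.5,-53,65),105.3)
E
```

```text
wrist toppanel 428 [607.3 -13.2] [69.8  5.5] 19.0 [[573.4000244140625, -22.0], [575.2000122070312, -27.200000762939453], [641.0999755859375, -4.5], [639.2999877929688, 0.800000011920929]] z 104.8
wrist foot 4304 [594.6  23.5] [69.9 75.4] 18.8 [[549.4000244140625, 47.900001525878906], [573.7000122070312, -23.399999618530273], [639.7999877929688, -0.8999999761581421], [615.5, 70.5]] z 7.8
top foot 25 [621.5  34.6] [19.1 73.9] 29.0 [[595.2000122070312, 62.29999923706055], [631.0999755859375, -2.4000000953674316], [647.7999877929688, 6.900000095367432], [611.9000244140625, 71.5]] z 8.2
scene toppanel 64 [608.6 -15.3] [67.   6.6] 19.1 [[575.9000244140625, -23.100000381469727], [578.0, -29.399999618530273], [641.4000244140625, -7.400000095367432], [639.2000122070312, -1.2000000476837158]] z 103.6
scene foot 155 [596.4  19.9] [67.7 83.4] 18.6 [[551.0, 48.70000076293945], [577.5999755859375, -30.399999618530273], [641.7000122070312, -8.800000190734863], [615.0999755859375, 70.19999694824219]] z 7.9
t 5.37 pos [627.8 -76.7 168. ] yaw 109.22 F [ 0.4 -0.1  0. ] w 36.3 | delta [ 25.   0. 103.] roll 0.78
```

View pics/w2.png

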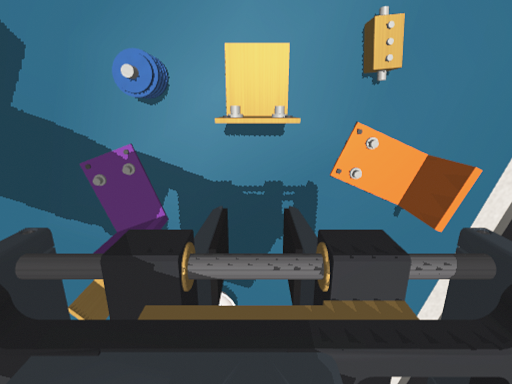

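The wrist view shows it standing: panel edge at (257,120), foot (225–289, 43–115), yaw 18.9° against the bar's 15.3°. Toe to bar is about 65 mm. I'll come down behind the panel, squared to the bar.

```bash
python3 - <<'E'
from h import *
move((622.5,-77,40),105.3)
E
```

```text
t 5.37 pos [627.8 -76.7 168. ] yaw 109.22 F [ 0.4 -0.1  0. ] w 36.3 | delta [  1.3  -5.1 128. ] roll 0.78
```

>>> arm_command --rows '[{"delta_pos": [1,-5,20],"roll": 0.4,"jaw": 40},{"delta_pos": [1,-5,50],"roll": 0.78,"jaw": 40},{"delta_pos": [1,-5,80],"roll": 0.78,"jaw": 40},{"delta_pos": [1,-5,105],"roll": 0.78,"jaw": 40},{"delta_pos": [1,-5,120],"roll": 0.78,"jaw": 40},{"delta_pos": [1,-5,128],"roll": 0.78,"jaw": 40},{"delta_pos": [14,-4,128],"roll": 0.78,"jaw": 40},{"delta_pos": [28,-3,128],"roll": 0.78,"jaw": 40},{"delta_pos": [36,-2.5,128],"roll": 0.78,"jaw": 40},{"delta_pos": [39,-2.4,128],"roll": 0.78,"jaw": 40},{"delta_pos": [39,-2.4,128],"roll": 0.78,"jaw": 40}]'

```text
time_s: 6.28
ee_pos: [613.6, -40.2, 41.3]
ee_rot: [179.9, 0.0, 105.4]
force: [-0.2, 0.2, -0.1]
gripper_width: 36.4
gripper_force: 0.0
```

```bash
python3 - <<'E'
from h import *
move((593.1,29.7,40),105.3)
f,W=wcloud("pics/w3.png"); standing(f,W,"wrist")
f=env.grab_frame("top"); cv2.imwrite("pics/t3.png",f["img"])
E
```

```text
t 6.28 pos [613.6 -40.2  41.3] yaw 105.42 F [-0.2  0.2 -0.1] w 36.4 | delta [72.8 -1.1  1.3] roll 0.02
wrist toppanel 1819 [610.2 -13.1] [63.5  5.1] 18.9 [[579.2999877929688, -20.899999618530273], [581.0, -25.799999237060547], [641.0999755859375, -5.199999809265137], [639.5, -0.4000000059604645]] z 104.6
wrist foot 10711 [594.5  23.4] [70.2 76.3] 19.0 [[548.9000244140625, 48.099998474121094], [573.7000122070312, -24.100000381469727], [640.0999755859375, -1.2999999523162842], [615.2999877929688, 70.9000015258789]] z 7.9
```

>>> arm_command --rows '[{"delta_pos": [3,0,1],"roll": 0,"jaw": 40},{"delta_pos": [5,0,1],"roll": 0,"jaw": 40},{"delta_pos": [7,0,1],"roll": 0,"jaw": 40},{"delta_pos": [9,0,1],"roll": 0,"jaw": 40},{"delta_pos": [11,0,1],"roll": 0,"jaw": 40},{"delta_pos": [13,0,1],"roll": 0,"jaw": 40},{"delta_pos": [16,0,1],"roll": 0,"jaw": 40},{"delta_pos": [19,0,1],"roll": 0,"jaw": 40},{"delta_pos": [22,0,1],"roll": 0,"jaw": 40},{"delta_pos": [25,0,1],"roll": 0,"jaw": 40},{"delta_pos": [28,0,1],"roll": 0,"jaw": 40},{"delta_pos": [31,0,1],"roll": 0,"jaw": 40},{"delta_pos": [34,0,1],"roll": 0,"jaw": 40},{"delta_pos": [37,0,1],"roll": 0,"jaw": 40},{"delta_pos": [40,0,1],"roll": 0,"jaw": 40},{"delta_pos": [43,0,1],"roll": 0,"jaw": 40},{"delta_pos": [45,0,1],"roll": 0,"jaw": 40},{"delta_pos": [45,0,1],"roll": 0,"jaw": 40}]'

```text
time_s: 7.88
ee_pos: [601.2, 2.4, 39.0]
ee_rot: [-180.0, -0.0, 105.3]
force: [0.4, -0.5, -0.7]
gripper_width: 36.9
gripper_force: 0.0
```

```bash
cat >> h.py <<'E'
def bar(f,W):
    hsv=cv2.cvtColor(f["img"],cv2.COLOR_BGR2HSV)
    b=(hsv[...,1]<70)&(hsv[...,2]>90)&(W[...,2]>15.5)&(W[...,2]<20.5)&(W[...,1]>60)&(W[...,0]>470)&(W[...,0]<670)
    q=W[b]; d=np.array([np.cos(np.radians(15.3)),np.sin(np.radians(15.3))]); n=np.array([-d[1],d[0]])
    s=q[:,:2]@d; h=q[:,:2]@n; k=np.round(s/3).astype(int)
    E=np.array([q[k==i][np.argmin(h[k==i]),:2] for i in np.unique(k) if (k==i).sum()>2])
    vx,vy,x0,y0=cv2.fitLine(E.astype(np.float32),cv2.DIST_HUBER,0,.01,.01).ravel()
    nb=np.array([-vy,vx])*np.sign(vx); r=(E-[x0,y0])@nb
    print("bar yaw",np.degrees(np.arctan(vy/vx)).round(2),"pt",x0.round(1),y0.round(1),"med res",np.median(np.abs(r)).round(2),"s",s.min().round(),s.max().round()); return nb,np.array([x0,y0])
E
python3 - <<'E'
from h import *
move((593.1,29.7,40),105.3)
f,W=wcloud("pics/w4.png"); standing(f,W,"wrist"); bar(f,W)
E
```

```text
t 7.88 pos [601.2   2.4  39. ] yaw 105.31 F [ 0.4 -0.5 -0.7] w 36.9 | delta [28.5 -0.6 -1. ] roll 0.0
wrist toppanel 1193 [595.1  22.1] [52.1  3.6] 15.3 [[569.5, 16.899999618530273], [570.5, 13.5], [620.7999877929688, 27.299999237060547], [619.7999877929688, 30.700000762939453]] z 104.2
wrist foot 10685 [585.2  59.5] [70.3 76.2] 15.3 [[541.2000122070312, 87.0], [561.2999877929688, 13.5], [629.0999755859375, 32.0], [609.0, 105.5]] z 7.9
bar yaw 15.41 pt 576.4 127.0 med res 0.09 s 491.0 671.0
```

View pics/w4.png

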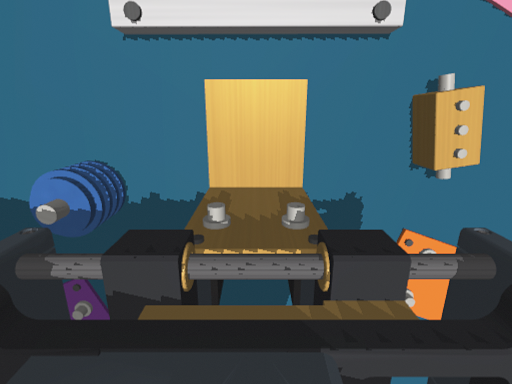

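Square to the bar: foot edge at row 80, bar front at row ~27, and a gap of about 29 mm. I'll close most of it, then creep.

>>> arm_command --rows '[{"delta_pos": [3,0,0],"roll": 0,"jaw": 40},{"delta_pos": [6,0,0],"roll": 0,"jaw": 40},{"delta_pos": [9,0,0],"roll": 0,"jaw": 40},{"delta_pos": [12,0,0],"roll": 0,"jaw": 40},{"delta_pos": [15,0,0],"roll": 0,"jaw": 40},{"delta_pos": [18,0,0],"roll": 0,"jaw": 40},{"delta_pos": [20,0,0],"roll": 0,"jaw": 40},{"delta_pos": [22,0,0],"roll": 0,"jaw": 40},{"delta_pos": [24,0,0],"roll": 0,"jaw": 40},{"delta_pos": [25,0,0],"roll": 0,"jaw": 40},{"delta_pos": [26,0,0],"roll": 0,"jaw": 40},{"delta_pos": [26.5,0,0],"roll": 0,"jaw": 40},{"delta_pos": [27,0,0],"roll": 0,"jaw": 40},{"delta_pos": [27.5,0,0],"roll": 0,"jaw": 40},{"delta_pos": [28,0,0],"roll": 0,"jaw": 40},{"delta_pos": [28,0,0],"roll": 0,"jaw": 40}]'

```text
time_s: 9.27
ee_pos: [594.1, 28.7, 39.1]
ee_rot: [180.0, 0.0, 105.3]
force: [0.9, -3.9, 2.6]
gripper_width: 36.7
gripper_force: 1.9
```

```bash
cat >> h.py <<'E'
def gap(name=None):
    move((593.1,29.7,40),105.3)
    f,W=wcloud(name); hsv=cv2.cvtColor(f["img"],cv2.COLOR_BGR2HSV); nb,p=bar(f,W); d=np.array([nb[1],-nb[0]])
    g=(hsv[...,0]>12)&(hsv[...,0]<34)&(hsv[...,1]>80)&(W[...,2]>4)&(W[...,2]<12)
    q=W[g]; c=np.median(q[:,:2],0); s=(q[:,:2]-c)@d; h=(q[:,:2]-p)@nb; ok=(abs(s)<34)&(h<6)&(h>-60)
    for a in range(-33,33,11):
        k=ok&(s>=a)&(s<a+11); print(a,"gap",np.percentile(-h[k],1).round(2),end="; ")
    r=cv2.minAreaRect(q[ok][:,:2].astype(np.float32)); print("foot ang",round(r[2],2),np.round(r[1],1))
    m=W[g&(W[...,0]>0)]; return f,W
E
python3 -c "
from h import *
gap()"
```

```text
t 9.27 pos [594.1  28.7  39.1] yaw 105.3 F [ 0.9 -3.9  2.6] w 36.7 | delta [ 1.2 -0.7 -0.9] roll 0.0
bar yaw 15.44 pt 560.5 122.9 med res 0.09 s 491.0 670.0
-33 gap 2.45; -22 gap 2.46; -11 gap 2.51; 0 gap 2.55; 11 gap 2.6; 22 gap 2.62; foot ang 15.46 [66.6 57.7]
```

>>> arm_command --rows '[{"delta_pos": [0.3,0,0],"roll": 0,"jaw": 40},{"delta_pos": [0.6,0,0],"roll": 0,"jaw": 40},{"delta_pos": [0.8,0,0],"roll": 0,"jaw": 40},{"delta_pos": [0.8,0,0],"roll": 0,"jaw": 40}]'

```text
time_s: 9.65
ee_pos: [593.8, 29.5, 39.0]
ee_rot: [180.0, 0.0, 105.3]
force: [1.4, -3.6, 3.0]
gripper_width: 36.8
gripper_force: 1.9
```

```bash
python3 - <<'E'
from h import *
f,W=gap("pics/w5.png")
cv2.imwrite("pics/w5c.png",cv2.resize(f["img"][60:200,150:350],None,fx=4,fy=4,interpolation=cv2.INTER_NEAREST))
E
```

```text
t 9.65 pos [593.8  29.5  39. ] yaw 105.3 F [ 1.4 -3.6  3. ] w 36.8 | delta [ 0.3 -0.7 -1. ] roll 0.0
bar yaw 15.41 pt 564.3 123.9 med res 0.05 s 491.0 671.0
-33 gap 1.72; -22 gap 2.06; -11 gap 1.62; 0 gap 1.69; 11 gap 1.68; 22 gap 1.66; foot ang 15.41 [66.7 58.7]
```

View pics/w5c.png

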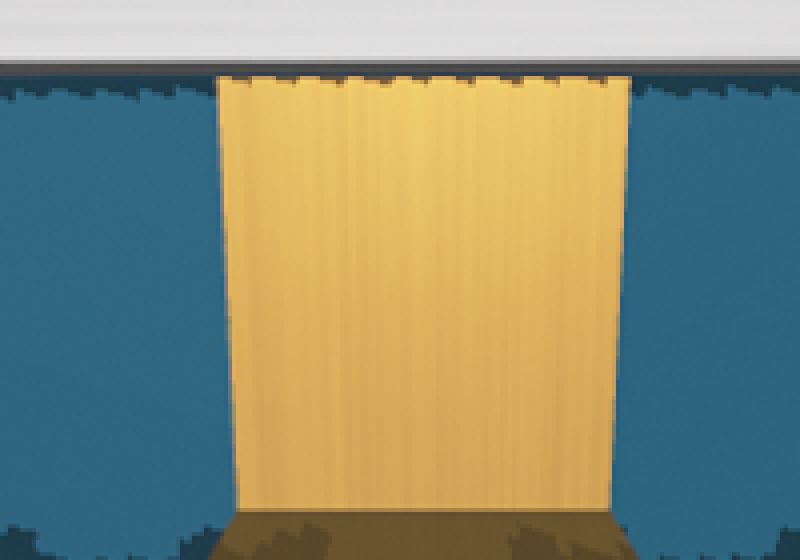

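The foot is still sliding: the gap closed by as much as I advanced, and the force stayed steady at about 4 N. The bar's front face still shows as a strip (crop rows 64–76) ahead of the foot. Creeping on.

>>> arm_command --rows '[{"delta_pos": [0.3,0,0],"roll": 0,"jaw": 40},{"delta_pos": [0.6,0,0],"roll": 0,"jaw": 40},{"delta_pos": [0.9,0,0],"roll": 0,"jaw": 40},{"delta_pos": [1.1,0,0],"roll": 0,"jaw": 40},{"delta_pos": [1.3,0,0],"roll": 0,"jaw": 40},{"delta_pos": [1.3,0,0],"roll": 0,"jaw": 40}]'

```text
time_s: 10.2
ee_pos: [593.4, 30.7, 38.9]
ee_rot: [180.0, 0.0, 105.3]
force: [1.2, -4.4, 3.2]
gripper_width: 36.5
gripper_force: 2.2
```

```bash
python3 -c "
from h import *
gap()"
```

```text
t 10.2 pos [593.4  30.7  38.9] yaw 105.31 F [ 1.2 -4.4  3.2] w 36.5 | delta [-0.8 -0.6 -1.1] roll 0.0
bar yaw 15.41 pt 566.0 124.3 med res 0.04 s 491.0 671.0
-33 gap 0.33; -22 gap 0.35; -11 gap 0.4; 0 gap 0.41; 11 gap 0.44; 22 gap 0.44; foot ang 15.35 [66.6 59.7]
```

>>> arm_command --rows '[{"delta_pos": [0.2,0,0],"roll": 0,"jaw": 40},{"delta_pos": [0.4,0,0],"roll": 0,"jaw": 40},{"delta_pos": [0.6,0,0],"roll": 0,"jaw": 40},{"delta_pos": [0.6,0,0],"roll": 0,"jaw": 40}]'

```text
time_s: 10.58
ee_pos: [593.5, 30.8, 39.0]
ee_rot: [180.0, 0.1, 105.3]
force: [1.9, -5.9, 3.1]
gripper_width: 36.6
gripper_force: 3.0
```

```bash
python3 -c "
from h import *
gap()"
```

```text
t 10.58 pos [593.5  30.8  39. ] yaw 105.34 F [ 1.9 -5.9  3.1] w 36.6 | delta [-0.9 -0.6 -1. ] roll 0.01
bar yaw 15.38 pt 555.1 121.4 med res 0.04 s 491.0 671.0
-33 gap 0.29; -22 gap 0.38; -11 gap 0.37; 0 gap 0.34; 11 gap 0.38; 22 gap 0.36; foot ang 15.32 [66.6 59.9]
```

Contact: the TCP has stopped, the force is rising (6 N) and the gap is uniform across the edge. One more small nudge to seat it, checking the force.

>>> arm_command --rows '[{"delta_pos": [0.3,0,0],"roll": 0,"jaw": 40},{"delta_pos": [0.6,0,0],"roll": 0,"jaw": 40},{"delta_pos": [0.6,0,0],"roll": 0,"jaw": 40}]'

```text
time_s: 10.88
ee_pos: [593.5, 30.9, 39.1]
ee_rot: [180.0, 0.1, 105.4]
force: [1.4, -7.3, 3.8]
gripper_width: 36.4
gripper_force: 3.8
```

```bash
python3 -c "
from h import *
gap()"
```

```text
t 10.88 pos [593.5  30.9  39.1] yaw 105.38 F [ 1.4 -7.3  3.8] w 36.4 | delta [-1.  -0.7 -0.9] roll 0.02
bar yaw 15.37 pt 572.0 126.0 med res 0.03 s 491.0 671.0
-33 gap 0.3; -22 gap 0.26; -11 gap 0.34; 0 gap 0.3; 11 gap 0.27; 22 gap 0.34; foot ang 15.39 [66.6 59.9]
```

Seated. I'll back off slowly, then rise.

>>> arm_command --rows '[{"delta_pos": [-0.6,0,0],"roll": 0,"jaw": 40},{"delta_pos": [-1.2,0,0],"roll": 0,"jaw": 40},{"delta_pos": [-2,0,0],"roll": 0,"jaw": 40},{"delta_pos": [-4,0,0],"roll": 0,"jaw": 40},{"delta_pos": [-10,0,0],"roll": 0,"jaw": 40},{"delta_pos": [-25,0,0],"roll": 0,"jaw": 40},{"delta_pos": [-45,0,-5],"roll": 0,"jaw": 40},{"delta_pos": [-60,0,-30],"roll": 0,"jaw": 40},{"delta_pos": [-70,0,-65],"roll": 0,"jaw": 40},{"delta_pos": [-80,0,-100],"roll": 0,"jaw": 40},{"delta_pos": [-80,0,-125],"roll": 0,"jaw": 40},{"delta_pos": [-80,0,-125],"roll": 0,"jaw": 40},{"delta_pos": [-80,0,-125],"roll": 0,"jaw": 40}]'

```text
time_s: 12.02
ee_pos: [615.0, -46.3, 165.4]
ee_rot: [179.8, 0.1, 105.2]
force: [-0.3, -0.2, -0.5]
gripper_width: 36.6
gripper_force: 0.0
```

```bash
python3 - <<'E'
from h import *
f,W=gap("pics/w6.png"); standing(f,W,"w")
cv2.imwrite("pics/w6c.png",np.vstack([f["img"][0:230],env.grab_frame("scene")["img"][100:300]]))
E
```

```text
t 12.02 pos [615.  -46.3 165.4] yaw 105.25 F [-0.3 -0.2 -0.5] w 36.6 | delta [ 79.2  -1.5 125.3] roll -0.01
bar yaw 15.46 pt 556.3 121.6 med res 0.13 s 491.0 671.0
-33 gap 0.71; -22 gap 0.8; -11 gap 0.81; 0 gap 0.83; 11 gap 1.0; 22 gap 1.33; foot ang 15.3 [59.5 59.5]
w toppanel 536 [587.5  50.4] [69.5  6. ] 15.2 [[553.2000122070312, 44.20000076293945], [554.7999877929688, 38.29999923706055], [621.7999877929688, 56.599998474121094], [620.2999877929688, 62.400001525878906]] z 104.7
w foot 4034 [576.1  92.9] [69.9 65.6] 15.2 [[533.7999877929688, 115.30000305175781], [551.0, 52.0], [618.5, 70.4000015258789], [601.2999877929688, 133.6999969482422]] z 7.8
```

View pics/w6c.png

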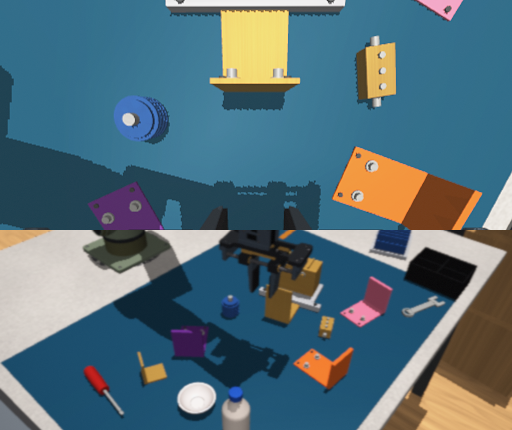

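It stands at the bar with everything else untouched. One check from the same close view as before (5 mm behind the panel, no contact) that it did not spring back.

>>> arm_command --rows '[{"delta_pos": [0,0,30],"roll": 0,"jaw": 40},{"delta_pos": [0,0,65],"roll": 0,"jaw": 40},{"delta_pos": [10,0,100],"roll": 0,"jaw": 40},{"delta_pos": [20,0,120],"roll": 0,"jaw": 40},{"delta_pos": [35,0,125],"roll": 0,"jaw": 40},{"delta_pos": [50,0,125],"roll": 0,"jaw": 40},{"delta_pos": [62,0,125],"roll": 0,"jaw": 40},{"delta_pos": [70,0,125],"roll": 0,"jaw": 40},{"delta_pos": [73,0,125],"roll": 0,"jaw": 40},{"delta_pos": [74,0,125],"roll": 0,"jaw": 40},{"delta_pos": [74,0,125],"roll": 0,"jaw": 40}]'

```text
time_s: 13.03
ee_pos: [595.3, 26.3, 40.1]
ee_rot: [179.9, 0.0, 105.3]
force: [0.3, 0.0, 0.3]
gripper_width: 36.8
gripper_force: 0.0
```

```bash
python3 -c "
from h import *
gap()"
```

```text
t 13.03 pos [595.3  26.3  40.1] yaw 105.34 F [0.3 0.  0.3] w 36.8 | delta [ 3.9 -1.3  0.1] roll 0.01
bar yaw 15.38 pt 567.9 124.9 med res 0.06 s 491.0 671.0
-33 gap 0.63; -22 gap 0.61; -11 gap 0.69; 0 gap 0.64; 11 gap 0.65; 22 gap 0.71; foot ang 15.34 [66.5 59.6]
```

Still parallel and at the bar, within a pixel. Retreating and handing in.

>>> arm_command --rows '[{"delta_pos": [-5,0,0],"roll": 0,"jaw": 40},{"delta_pos": [-20,0,0],"roll": 0,"jaw": 40},{"delta_pos": [-45,0,-5],"roll": 0,"jaw": 40},{"delta_pos": [-65,0,-30],"roll": 0,"jaw": 40},{"delta_pos": [-75,0,-65],"roll": 0,"jaw": 40},{"delta_pos": [-80,0,-100],"roll": 0,"jaw": 40},{"delta_pos": [-80,0,-125],"roll": 0,"jaw": 40},{"delta_pos": [-80,0,-125],"roll": 0,"jaw": 40},{"delta_pos": [-80,0,-125],"roll": 0,"jaw": 40}]'

```text
time_s: 13.83
ee_pos: [616.9, -52.9, 165.7]
ee_rot: [179.8, 0.1, 105.2]
force: [0.4, -0.2, -0.4]
gripper_width: 36.7
gripper_force: 0.0
```

```bash
python3 -c "
from h import *
print(env.job_done())"
```

```text
the job is handed in; nothing more can be done
None
```

The bracket was tipped up onto its foot and pushed, standing, against the jig's stop bar; the last close view showed its front edge parallel to the bar with a measured gap of about 0.6 mm (roughly one pixel). I handed the job in at about 14 s with the arm clear and the bystanders untouched; no verdict came back.

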